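# Open the bench extractor's damper fully and start its fan

## Task

Start the bench extractor that has the yellow lever: with the fingertips push its damper lever away from the shut end, past the half-open notch, all the way to the second, fully open stop, and only then press its green fan button fully down and let it come up again. Leave the blue extractor's lever and button alone, and leave the beaker, bottle and jar standing where they are, neither lifted nor pushed about.

Things in the scene. Friction and masses are not known exactly. Their poses are not given: they have to be found in the camera images.
- yellow_unit: yellow extractor, fixed on the bench: grey box 240 x 110 mm, flat top 75 mm above the bench, with a yellow band round its foot, a black round intake nozzle (60 mm diameter, 35 mm long) on its +x end, and on top a slot with a yellow-knobbed damper lever and, beyond it, a round green fan button. Origin: centre of the underside. Its x axis runs along the box from lever to button (the nozzle's way), y across it, z up
- yellow_knob (a point): centre of the yellow lever knob: a bar 44 mm long across the unit (unit's y) and 22 mm in diameter, its centre 33 mm above the unit's top on a 10 mm square stem. With the lever shut it stands 70 mm to the unit's -x side of the unit's centre, on its midline; fully open, 10 mm to the -x side
- yellow_lever (a joint): yellow damper lever, shut at the start, sliding along the unit's +x: 0 m = shut, 0.030 = first (half-open) notch, 0.060 = second stop, fully open. It snaps into each of the three and stays there; pushing takes up to about 6 N out of shut and again out of the first notch; beyond about 0.048 it is drawn on to the second stop by itself
- yellow_fan_top (a point): centre of the top face of the green fan button (28 mm diameter) on the yellow unit, 22 mm above the unit's top, 65 mm to the +x side of the unit's centre, on its midline; pressed straight down
- yellow_fan (a joint): yellow unit's green fan button: 0 m = up, 0.006 = fully down (about 5 N); springs back up
- blue_unit: blue extractor, fixed on the bench: grey box 240 x 110 mm, flat top 75 mm above the bench, with a blue band round its foot, a black round intake nozzle (60 mm diameter, 35 mm long) on its +x end, and on top a slot with a blue-knobbed damper lever and, beyond it, a round green fan button. Origin: centre of the underside. Its x axis runs along the box from lever to button (the nozzle's way), y across it, z up
- blue_knob (a point): centre of the blue lever knob: a bar 44 mm long across the unit (unit's y) and 22 mm in diameter, its centre 33 mm above the unit's top on a 10 mm square stem. With the lever shut it stands 70 mm to the unit's -x side of the unit's centre, on its midline; fully open, 10 mm to the -x side
- blue_lever (a joint): blue damper lever, shut at the start, sliding along the unit's +x: 0 m = shut, 0.030 = first (half-open) notch, 0.060 = second stop, fully open. It snaps into each of the three and stays there; pushing takes up to about 6 N out of shut and again out of the first notch; beyond about 0.048 it is drawn on to the second stop by itself
- blue_fan_top (a point): centre of the top face of the green fan button (28 mm diameter) on the blue unit, 22 mm above the unit's top, 65 mm to the +x side of the unit's centre, on its midline; pressed straight down
- blue_fan (a joint): blue unit's green fan button: 0 m = up, 0.006 = fully down (about 5 N); springs back up
- beaker: loose clear beaker standing on the bench, 68 mm diameter at the rim, 90 mm tall; origin: centre of its underside
- bottle: loose white bottle with a blue cap standing on the bench, 60 mm diameter, 150 mm tall; origin: centre of its underside
- jar: loose white sample jar with a yellow lid standing on the bench, 42 mm diameter, 55 mm tall; origin: centre of its underside
Things that resemble listed ones, but are neither listed nor needed, are in the scene too. Of the things that look like the jar, the smaller one is meant. There is more than one size of the bottle; the one meant has the size given above.

How it is judged:
On the way, in this order (a step that is already met when the one before it is completed fails the run):
1. the yellow lever stands at its second stop (fully open) (value of joint yellow_lever above 0.055 m), for 0.2 s.
2. the yellow unit's fan button is pressed down with the lever fully open (value of joint yellow_fan above 0.0045 m and value of joint yellow_lever above 0.055 m), for 0.05 s.
At the end, for the whole second after the job is handed in: The yellow lever is within 5 mm of its second stop; its fan button, pressed (4.5 of 6 mm) after that, is up again within 2 mm; the blue lever is within 10 mm of shut and the blue button up; beaker, bottle and jar stand upright (0.2 rad) within 20 mm of where they were (value of joint yellow_lever above 0.055 m and value of joint each of yellow_fan, blue_fan below 0.002 m and value of joint blue_lever below 0.01 m and distance of each of beaker, bottle, jar from where it was at the start of the episode below 0.02 m and angle between each of beaker, bottle, jar's own z axis and vertical below 0.2 rad); the robot touches nothing.
It fails at once if the yellow unit's fan button is pressed before its damper is fully open (value of joint yellow_fan above 0.004 m and value of joint yellow_lever below 0.05 m).
It fails at once if the blue extractor's lever is moved out of shut or its fan button is pressed (value of joint blue_lever above 0.015 m or value of joint blue_fan above 0.004 m).
It fails at once if the beaker, bottle or jar is lifted, pushed about or tipped (distance of any of beaker, bottle, jar from where it was at the start of the episode above 0.03 m or height (world z) of any of beaker, bottle, jar above 0.015 m or angle between any of beaker, bottle, jar's own z axis and vertical above 0.4 rad).
It also fails if it takes over 37 s, if anything falls off the work surface, if the arm or the gripper's body presses on something with over 40 N, if the wrist force passes 120 N, or if a joint passes its speed limit or range.

## Robot

A 7-joint arm with a two-finger parallel gripper is mounted at the origin on the work surface. World frame = base frame: x ahead of the robot, y to its left, z up, the work surface at z = 0. Lengths are in m, angles in rad, forces in N, time in s.
With the tool pointing down it reaches from about 0.425 to 0.875 m from the base axis. Payload 4.7 kg.
Tool frame: the origin (TCP) lies on the centre line of the jaws, within the pads' length; the fingertips stand 22 mm ahead of it and the grasp point (between the pads) lies 3 mm ahead of it (ctrl.tcp_to_tips is the z of the fingertips in the tool frame, in m); z points along the fingers, y is the direction in which the jaws open and shut (so a half turn about z gives the same grasp; the last joint's range is limited). The gripper opens to 87 mm and grips with 3 to 60 N. Pads are 19 mm wide; open, the fingers measure 117 mm over their backs; the gripper's body (75 mm by 190 mm) begins 51 mm behind the grasp point.
Start: joints at [1.279, 0.321, -0.07, 1.45, 0.023, 1.371, -0.057], TCP at [0.196, -0.62, 0.245] pointing down, gripper open.
Joint ranges: [-2.86, 2.86], [-0.3, 2.09], [-1.38, 1.24], [0.06, 2.45], [-1.56, 4.7], [0.09, 2.05], [-2.69, 2.69]. Speed limits (rad/s): [2.57, 2.57, 3.14, 3.14, 3.14, 3.14, 3.14].

## Interface

Orientations are given as a rotation vector (axis times angle).
In Python, from bench import ctrl, cams gives the robot as it stands.
- The arm moves only by the tool move_arm, never from a script. Its argument "deltas" is a list of rows, each an object with "linear": the shift along the tool's x, y, z as a fraction of full scale, a list of three; "turn": the turn, a rotation vector about the tool's x, y, z as a fraction of full scale, a list of three; "claw": the closure, from 0 (fully open) to 1 (shut). In form: [{"linear": [tx, ty, tz], "turn": [wx, wy, wz], "claw": claw}, ...]. A call has 1 to 20 rows; each row shifts and turns the commanded pose from where the row before left it, along the tool's axes as they then stand; what a row does not reach is not made up. Full scale, the value 1, is 0.03 m for a shift and 4 degrees for a turn. A row lasts 1/12 s, in which the tool goes at most 41.7 mm and 7.16 degrees, less where a joint would pass 70% of its speed; a pose out of reach is approached as far as the arm can. A call with a number of a shift or a turn outside -1 to 1 is refused whole. A call with a gripper value outside its range is refused whole. The fingers move at their own pace and stop on an object; "grip_force" is the grip in N (left out, the last holds). Time passes only in rows, so rows that do not move let the fingers close. It gives the time, the measured TCP pose, the force and the opening at its end, in the units of the state.
- ctrl.get_state(): the state, without advancing time (a new reading comes with each control period).
- cams.get_image(name): name is "side" or "top" or "wrist"; returns a dict with "image" (420x560x3 uint8, red, green, blue), "K" (3x3 intrinsics, pixels), "world_from_camera" (4x4, takes a point from camera to world coordinates); the wrist camera has in their place "tool_from_camera" (4x4, takes a point from camera to tool coordinates, whose origin is the TCP and whose axes are the flange's). Camera axes: x right, y down, z forward; pixel columns grow to the right and rows downward; lengths in m; the calibration is good to about 2 mm. A picture is of the moment at which its call begins: read the wrist's pose just before it. There is no depth.
- ctrl.close_job(): hands the job in, once; it reports no verdict.
The state is a dict: "time": time; "joint_positions": joint angles; "qd": joint speeds; "joint_torque": joint torques, N m; "position": TCP position; "tool_rot": TCP orientation; "ft_force": force on the tool from outside, world axes, zero at the start; "torque": the same for the moment, N m; "grip_width": opening from 0.0 (shut) to 1.0 (fully open).
Only numpy, scipy, OpenCV 4.12 (cv2) and the standard library are available. Lean on these libraries where they do the work, as an engineer would, in place of code of your own. Each camera call takes 0.05 s, during which the arm holds its last target. There are 200 camera calls.

## Working session

There is one attempt and no reset: what is moved stays moved. The work goes in short steps, Python scripts to look and compute and a tool call to move; the robot and the scene stay as the last step left them, time stands still between calls to the robot, and variables do not carry over. Pictures are saved under pics/ and viewed, about 8 in all and at most 12, crops included, and the job is handed in when it is done.

Besides the shell and the picture viewer there is one more tool, called after ">>>" as name(argument=value, ...) on one line, values as JSON. move_arm: Moves the arm, as the interface text tells. Shift numbers are shares of 0.03 m and turn numbers shares of 4 degrees, none past 1 either way. Its arguments: {"type":"object","properties":{"deltas":{"type":"array"},"grip_force":{"type":"number"}},"required":["deltas"]}

```bash
mkdir -p pics; python3 - <<'E'
from bench import ctrl,cams
import cv2,numpy as np
for n in("top","side"):
    d=cams.get_image(n);cv2.imwrite(f"pics/{n}0.png",d["image"][:,:,::-1]);np.savez(f"{n}0.npz",**d)
    print(n,d["K"].tolist(),np.round(d["world_from_camera"],3).tolist())
s=ctrl.get_state();print(s, ctrl.tcp_to_tips)
E
```

```text
top [[412.9048090639583, 0.0, 274.2873533410001], [0.0, 412.9048090639583, 204.89322839511382], [0.0, 0.0, 1.0]] [[-0.008, -0.981, 0.192, 0.353], [-1.0, 0.011, 0.019, -0.001], [-0.021, -0.192, -0.981, 1.078], [0.0, 0.0, 0.0, 1.0]]
side [[396.4351676419518, 0.0, 282.80134142802433], [0.0, 396.4351676419518, 213.25962533765156], [0.0, 0.0, 1.0]] [[0.997, -0.06, 0.05, 0.498], [-0.076, -0.578, 0.812, -0.727], [-0.02, -0.813, -0.581, 0.615], [0.0, 0.0, 0.0, 1.0]]
{'time': 0.1, 'joint_positions': array([ 1.2790907 ,  0.32177916, -0.07006473,  1.4515498 ,  0.02262965,
        1.37080549, -0.05692333]), 'qd': array([ 0.00026871, -0.00160449, -0.00140225, -0.00455356,  0.00028605,
       -0.00011951, -0.00015826]), 'joint_torque': array([ 1.28871720e-04, -4.92568946e+01, -4.05682130e-01, -3.13394415e+01,
       -6.42033108e-02,  3.95366340e-02,  6.46763078e-05]), 'position': array([ 0.19548619, -0.61942679,  0.24355265]), 'tool_rot': array([-3.10325114e+00, -4.78214868e-01,  6.17914079e-04]), 'ft_force': array([0.17759807, 0.66836507, 0.38877926]), 'torque': array([-0.02093309,  0.03053122,  0.01097517]), 'grip_width': 1.0015941997217774} 0.022
```

View pics/top0.png

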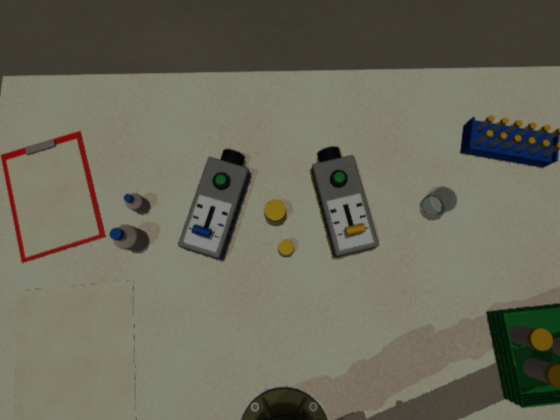

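View pics/side0.png

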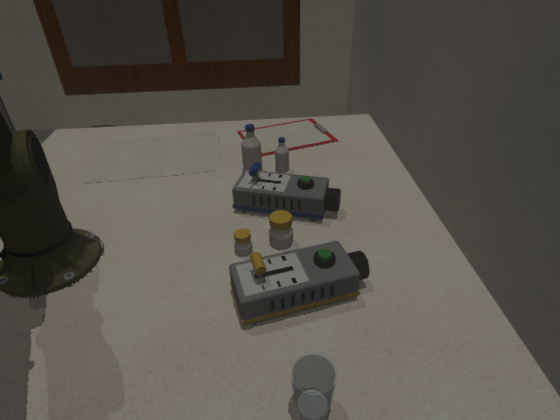

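The top view shows the yellow unit on the right, with its knob near (355,230) and its green button near (339,178). The blue unit is on the left, the small jar is at (287,247) and the beaker at (432,208). In the side view the yellow knob is near (258,264) and its button near (324,257).

```bash
cat >h.py <<'E'
import cv2,numpy as np
from scipy.spatial.transform import Rotation as R
def ray(d,p):
    T=d["world_from_camera"];v=T[:3,:3]@np.linalg.solve(d["K"],[p[0],p[1],1.]);return T[:3,3],v/np.linalg.norm(v)
def onplane(d,p,z):
    o,v=ray(d,p);return o+v*(z-o[2])/v[2]
def tri(rs):
    A=0;b=0
    for o,v in rs:
        P=np.eye(3)-np.outer(v,v);A=A+P;b=b+P@o
    return np.linalg.solve(A,b)
def blobs(img,lo,hi,box,amin=15):
    x0,y0,x1,y1=box;m=cv2.inRange(cv2.cvtColor(img[y0:y1,x0:x1],cv2.COLOR_RGB2HSV),lo,hi)
    n,_,st,c=cv2.connectedComponentsWithStats(m)
    return [(int(st[i,4]),np.round(c[i]+[x0,y0],1)) for i in range(1,n) if st[i,4]>=amin]
E
python3 - <<'E'
from h import *
t=np.load("top0.npz");s=np.load("side0.npz")
Y=((18,120,80),(32,255,255));G=((50,100,40),(80,255,255))
a=blobs(t["image"],*Y,(335,215,380,245));b=blobs(s["image"],*Y,(240,245,275,285))
c=blobs(t["image"],*G,(325,165,355,190));d=blobs(s["image"],*G,(310,245,340,268))
print(a,b,c,d)
big=lambda l:max(l,key=lambda x:x[0])[1]
k1=onplane(t,big(a),.108);k2=onplane(s,big(b),.108)
f1=onplane(t,big(c),.095);f2=onplane(s,big(d),.095)
print(k1,k2,tri([ray(t,big(a)),ray(s,big(b))]));print(f1,f2,tri([ray(t,big(c)),ray(s,big(d))]))
for k,f in((k1,f1),(k2,f2),((k1+k2)/2,(f1+f2)/2)):
    v=(f-k)[:2];print(np.linalg.norm(v),np.degrees(np.arctan2(v[1],v[0])))
print("jar",onplane(t,(287,247),.055),"big",onplane(t,(275,211),.08),"beaker",onplane(t,(432,208),.09))
q=np.load("top0.npz");print(R.from_rotvec([-3.10325114e+00, -4.78214868e-01,  6.1791e-04]).as_matrix().round(3))
E
```

```text
[(146, array([355.3, 228.8]))] [(156, array([256.7, 260.2]))] [(95, array([339. , 176.8]))] [(94, array([324.2, 253.2]))]
[ 0.48341447 -0.17335538  0.108     ] [ 0.48043758 -0.16552177  0.108     ] [ 0.48159869 -0.17233214  0.114369  ]
[ 0.61393432 -0.14163702  0.095     ] [ 0.61318726 -0.14377596  0.095     ] [ 0.61394712 -0.14186318  0.09340522]
0.13431859774233684 13.658990378152378
0.13451898299904902 9.303029900126742
0.13432168571452352 11.479385941126486
jar [ 0.44689968 -0.01235083  0.055     ] big [0.53323654 0.01619592 0.08      ] beaker [ 0.53452556 -0.36340913  0.09      ]
[[ 0.954  0.301 -0.001]
 [ 0.301 -0.954  0.002]
 [-0.    -0.002 -1.   ]]
```

>>> move_arm(deltas=[{"linear":[0.8,-0.75,-0.3],"turn":[0,0,0],"claw":1},{"linear":[0.8,-0.75,0],"turn":[0,0,0],"claw":1},{"linear":[0.8,-0.75,0],"turn":[0,0,0],"claw":1},{"linear":[0.8,-0.75,0],"turn":[0,0,0],"claw":1},{"linear":[0.8,-0.75,0],"turn":[0,0,0],"claw":1},{"linear":[0.8,-0.75,0],"turn":[0,0,0],"claw":1},{"linear":[0.8,-0.75,0],"turn":[0,0,0],"claw":1},{"linear":[0.8,-0.75,0],"turn":[0,0,0],"claw":1},{"linear":[0.8,-0.75,0],"turn":[0,0,0],"claw":1},{"linear":[0.8,-0.75,0],"turn":[0,0,0],"claw":1},{"linear":[0.8,-0.75,0],"turn":[0,0,0],"claw":1},{"linear":[0.8,-0.75,0],"turn":[0,0,0],"claw":1},{"linear":[0.8,-0.75,0],"turn":[0,0,0],"claw":1},{"linear":[0.8,-0.75,0],"turn":[0,0,0],"claw":1},{"linear":[0,0,0],"turn":[0,0,0.55],"claw":1},{"linear":[0,0,0],"turn":[0,0,0.55],"claw":1},{"linear":[0,0,0],"turn":[0,0,0],"claw":1}], grip_force=20)

```text
time: 1.52
position: [0.4213, -0.2176, 0.2533]
tool_rot: [-3.121, -0.36, 0.001]
ft_force: [-0.5, 1.3, 0.8]
grip_width: 0.005
```

```bash
python3 - <<'E'
from bench import ctrl,cams
from h import *
s=ctrl.get_state();d=cams.get_image("wrist");cv2.imwrite("pics/w1.png",d["image"][:,:,::-1])
T=np.eye(4);T[:3,:3]=R.from_rotvec(s["tool_rot"]).as_matrix();T[:3,3]=s["position"]
d["world_from_camera"]=T@d["tool_from_camera"];np.savez("w1.npz",**d)
print(s["time"],s["position"],T[:3,:3].round(3).tolist(),s["grip_width"],s["ft_force"])
E
```

```text
1.5167 [ 0.42127468 -0.2175884   0.25325618] [[0.974, 0.228, -0.001], [0.228, -0.974, -0.0], [-0.001, -0.0, -1.0]] 0.005406218732593176 [-0.5376682   1.26670498  0.79885782]
```

View pics/w1.png

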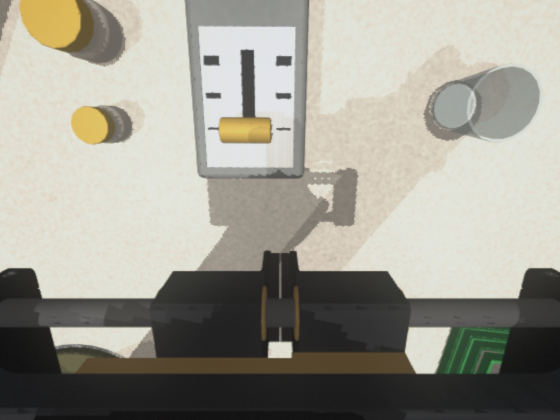

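The wrist view shows the yellow knob near (245,130), with the slot running straight up the image, so the tool is nearly aligned with the unit.

```bash
python3 - <<'E'
from h import *
d=np.load("w1.npz")
b=blobs(d["image"],(18,120,80),(32,255,255),(205,105,285,155),100);p=max(b,key=lambda x:x[0])[1];print(b)
k=onplane(d,p,.110);Rm=R.from_matrix(np.array([[0.974,.228,0],[.228,-.974,0],[0,0,-1]])).as_matrix()
print("knob",k,"tool frame",Rm.T@(k-[.42127,-.21759,.25326]))
m=cv2.inRange(d["image"][45:120,235:262],(0,0,0),(60,60,60));
ys,xs=np.nonzero(m);print(len(xs),xs.mean()+235)
for yy in(0,8):pass
top=np.mean(xs[ys<20])+235;bot=np.mean(xs[ys>45])+235
a=onplane(d,(bot,100),.075);c=onplane(d,(top,57),.075);v=(c-a);print("slot",top,bot,a,c,np.degrees(np.arctan2(v[1],v[0])))
E
```

```text
[(1166, array([244.5, 129.7]))]
knob [ 0.4821668 -0.1713409  0.11     ] tool frame [ 0.06983524 -0.03115187  0.14326   ]
0 nan
slot nan nan [nan nan nan] [nan nan nan] nan<stdin>:7: RuntimeWarning: Mean of empty slice.
  ret = ret.dtype.type(ret / rcount)
  return _methods._mean(a, axis=axis, dtype=dtype,
```

>>> move_arm(deltas=[{"linear":[0.5,-0.52,0],"turn":[0,0,0],"claw":1},{"linear":[0.5,-0.52,0],"turn":[0,0,0],"claw":1},{"linear":[0,0,0.9],"turn":[0,0,0],"claw":1},{"linear":[0,0,0.9],"turn":[0,0,0],"claw":1},{"linear":[0,0,0.9],"turn":[0,0,0],"claw":1},{"linear":[0,0,0.9],"turn":[0,0,0],"claw":1},{"linear":[0,0,0.8],"turn":[0,0,0],"claw":1},{"linear":[0,0,0],"turn":[0,0,0],"claw":1},{"linear":[0,0,0],"turn":[0,0,0],"claw":1}])

```text
time: 2.32
position: [0.4423, -0.1811, 0.1208]
tool_rot: [-3.119, -0.359, 0.004]
ft_force: [0.6, 0.6, 1.2]
grip_width: 0.006
```

>>> move_arm(deltas=[{"linear":[0.3,0,0],"turn":[0,0,0],"claw":1},{"linear":[0.3,0,0],"turn":[0,0,0],"claw":1},{"linear":[0.2,0,0],"turn":[0,0,0],"claw":1},{"linear":[0.2,0,0],"turn":[0,0,0],"claw":1},{"linear":[0.2,0,0],"turn":[0,0,0],"claw":1},{"linear":[0.2,0,0],"turn":[0,0,0],"claw":1},{"linear":[0.2,0,0],"turn":[0,0,0],"claw":1},{"linear":[0.2,0,0],"turn":[0,0,0],"claw":1},{"linear":[0.2,0,0],"turn":[0,0,0],"claw":1},{"linear":[0.2,0,0],"turn":[0,0,0],"claw":1},{"linear":[0.2,0,0],"turn":[0,0,0],"claw":1},{"linear":[0.1,0,0],"turn":[0,0,0],"claw":1},{"linear":[0,0,0],"turn":[0,0,0],"claw":1},{"linear":[0,0,0],"turn":[0,0,0],"claw":1}])

```text
time: 3.48
position: [0.5168, -0.1637, 0.1214]
tool_rot: [-3.121, -0.36, -0.0]
ft_force: [-0.1, 0.3, -0.0]
grip_width: 0.005
```

```bash
cat >look.py <<'E'
import sys
from bench import ctrl,cams
from h import *
s=ctrl.get_state();n=sys.argv[1];d=cams.get_image("wrist");cv2.imwrite(f"pics/{n}.png",d["image"][:,:,::-1])
T=np.eye(4);T[:3,:3]=R.from_rotvec(s["tool_rot"]).as_matrix();T[:3,3]=s["position"]
d["world_from_camera"]=T@d["tool_from_camera"];np.savez(n+".npz",**d)
print(s["time"],s["position"],s["ft_force"])
for nm,c,z in(("Y",((18,120,80),(32,255,255)),.11),("G",((50,100,40),(80,255,255)),.097)):
    for a,p in blobs(d["image"],*c,(0,0,560,420),150):
        w=onplane(d,p,z);print(nm,a,p,w,"tool",T[:3,:3].T@(w-T[:3,3]))
E
python3 look.py w2
```

```text
3.4833 [ 0.51677001 -0.16369588  0.12141918] [-0.06563582  0.32833473 -0.04168849]
Y 3797 [ 22.9 153.2] [ 0.55253493 -0.02991102  0.11      ] tool [ 0.06528025 -0.12212572  0.01147661]
Y 3483 [281.6 232.8] [ 0.54109332 -0.15834057  0.11      ] tool [0.02490024 0.00032636 0.01142682]
Y 2153 [ 60.2 274.6] [ 0.49103152 -0.04855045  0.11      ] tool [ 0.0011484  -0.11797793  0.01145542]
Y 156 [263.1 313.2] [ 0.49217167 -0.15921669  0.11      ] tool [-0.02293617 -0.00995827  0.01141508]
Y 2783 [286.5 363.8] [ 0.46133565 -0.17998898  0.11      ] tool [-0.05769153  0.00324827  0.01140026]
G 2595 [282.7  77.8] [ 0.61371577 -0.14193459  0.097     ] tool [0.09934661 0.00088872 0.02444978]
```

View pics/w2.png

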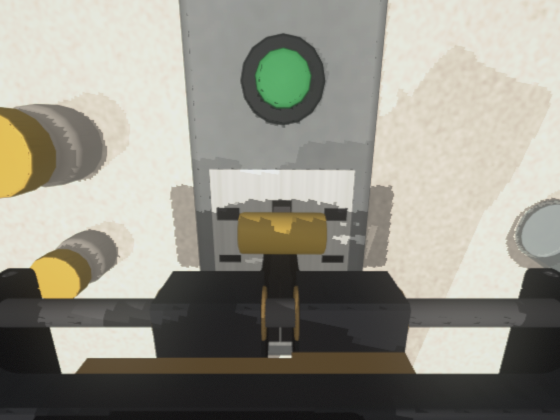

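The wrist view shows the knob at (282,233). It has moved 60 mm and sits 75 mm short of the button, with no contact force, so the lever is fully open. Next I back off, rise and move over the button.

>>> move_arm(deltas=[{"linear":[-0.4,0,0],"turn":[0,0,0],"claw":1},{"linear":[0,0,-0.8],"turn":[0,0,0],"claw":1},{"linear":[0,0,-0.8],"turn":[0,0,0],"claw":1},{"linear":[0,0,0],"turn":[0,0,0],"claw":1},{"linear":[0.9,0,0],"turn":[0,0,0],"claw":1},{"linear":[0.9,0,0],"turn":[0,0,0],"claw":1},{"linear":[0.9,0,0],"turn":[0,0,0],"claw":1},{"linear":[0.9,0.05,0],"turn":[0,0,0],"claw":1},{"linear":[0,0,0],"turn":[0,0,0],"claw":1},{"linear":[0,0,0],"turn":[0,0,0],"claw":1}])

```text
time: 4.37
position: [0.61, -0.1432, 0.1686]
tool_rot: [-3.12, -0.361, 0.002]
ft_force: [-0.3, -0.0, -0.4]
grip_width: 0.003
```

```bash
python3 look.py w3
```

```text
4.3667 [ 0.61002666 -0.14317898  0.16860748] [-0.31555172 -0.01726726 -0.43566412]
Y 3668 [ 74.  260.4] [ 0.56423789 -0.00706927  0.11      ] tool [-0.01343538 -0.14288915  0.05881735]
Y 152 [263.1 313.9] [ 0.55194678 -0.14342272  0.11      ] tool [-0.05653636 -0.01294446  0.05868772]
Y 1116 [110.1 341.3] [ 0.50196254 -0.03600311  0.11      ] tool [-0.08067219 -0.12893939  0.05887264]
Y 2888 [281.2 363.9] [ 0.51101112 -0.16662005  0.11      ] tool [-0.10168738  0.00029295  0.05871957]
G 1100 [280.3 227.9] [ 0.61533625 -0.14152557  0.097     ] tool [ 0.00562601 -0.00029967  0.07160178]
```

>>> move_arm(deltas=[{"linear":[0.14,0,0.5],"turn":[0,0,0],"claw":1},{"linear":[0,0,0.5],"turn":[0,0,0],"claw":1},{"linear":[0,0,0.4],"turn":[0,0,0],"claw":1},{"linear":[0,0,0.1],"turn":[0,0,0],"claw":1},{"linear":[0,0,0.1],"turn":[0,0,0],"claw":1},{"linear":[0,0,0.1],"turn":[0,0,0],"claw":1},{"linear":[0,0,0.1],"turn":[0,0,0],"claw":1},{"linear":[0,0,0],"turn":[0,0,0],"claw":1},{"linear":[0,0,0],"turn":[0,0,0],"claw":1}])

```text
time: 5.17
position: [0.6143, -0.1432, 0.1162]
tool_rot: [3.12, 0.359, -0.0]
ft_force: [-2.7, -0.4, 2.8]
grip_width: 0.008
```

>>> move_arm(deltas=[{"linear":[0,0,0.1],"turn":[0,0,0],"claw":1},{"linear":[0,0,0.1],"turn":[0,0,0],"claw":1},{"linear":[0,0,0],"turn":[0,0,0],"claw":1},{"linear":[0,0,0],"turn":[0,0,0],"claw":1}])

```text
time: 5.5
position: [0.6148, -0.1431, 0.1132]
tool_rot: [3.119, 0.358, 0.001]
ft_force: [-8.4, 0.4, 19.6]
grip_width: 0.007
```

The force rose from 2.8 N to 19.6 N with the tips 5.8 mm below the button's rest height, so the button has bottomed out. Now I release it and rise.

>>> move_arm(deltas=[{"linear":[0,0,0],"turn":[0,0,0],"claw":1},{"linear":[0,0,-0.3],"turn":[0,0,0],"claw":1},{"linear":[0,0,-0.7],"turn":[0,0,0],"claw":1},{"linear":[0,0,-0.9],"turn":[0,0,0],"claw":1},{"linear":[-0.5,0,-0.9],"turn":[0,0,0],"claw":1},{"linear":[-0.8,0,-0.9],"turn":[0,0,0],"claw":1},{"linear":[-0.8,0,-0.9],"turn":[0,0,0],"claw":1},{"linear":[-0.8,0,0],"turn":[0,0,0],"claw":1},{"linear":[-0.8,0,0],"turn":[0,0,0],"claw":1},{"linear":[-0.8,0,0],"turn":[0,0,0],"claw":1},{"linear":[-0.6,0,0],"turn":[0,0,0],"claw":1},{"linear":[0,0,0],"turn":[0,0,0],"claw":1},{"linear":[0,0,0],"turn":[0,0,0],"claw":1}])

```text
time: 6.58
position: [0.4654, -0.178, 0.2478]
tool_rot: [3.12, 0.357, 0.002]
ft_force: [0.9, 0.9, -0.1]
grip_width: 0.005
```

```bash
python3 look.py w4; python3 - <<'E'
from bench import cams
import cv2
cv2.imwrite("pics/side1.png",cams.get_image("side")["image"][:,:,::-1])
E
```

```text
6.5833 [ 0.46535823 -0.17795848  0.24779616] [ 0.94361812  0.92491146 -0.07087098]
Y 2824 [89.9 77.5] [ 0.53908676 -0.00268195  0.11      ] tool [ 0.11120779 -0.15432564  0.13770245]
Y 1258 [277.9 119.8] [ 0.5412407  -0.15834476  0.11      ] tool [ 0.07817429 -0.00219313  0.13789343]
Y 938 [121.9 175.6] [ 0.46404178 -0.0341977   0.11      ] tool [ 0.03098628 -0.14055997  0.13762058]
Y 2864 [284.9 364. ] [ 0.29609068 -0.22209516  0.11      ] tool [-0.17503829  0.00458446  0.13757875]
G 953 [277.9  23.9] [ 0.61360509 -0.14175629  0.097     ] tool [ 0.15239872 -0.0020416   0.15098898]
```

View pics/w4.png

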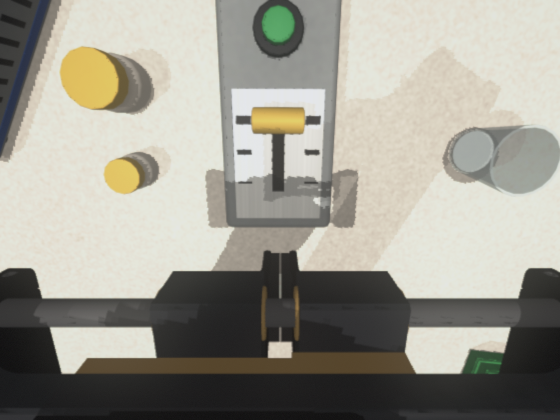

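View pics/side1.png

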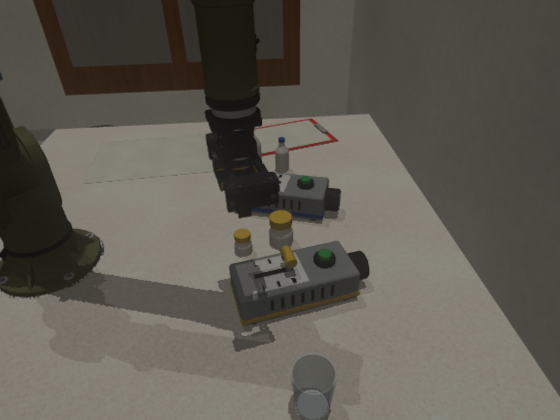

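The knob (278,120 in the wrist view) is at the fully open mark, and the button looks to be up again. In the side view the jar (243,242) and the beaker (313,385) have not moved, and the gripper is clear of everything.

```bash
python3 -c "
from bench import ctrl
print(ctrl.close_job())"
```

```text
the job is handed in; nothing more can be done
None
```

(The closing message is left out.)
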